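# Shut the gift chest and lock it with its pin

## Task

The painted eggs are packed in the wooden gift chest: shut its lid fully, then take the red-headed lock pin out of its stand and put it down through the hole in the lid's tongue and the hole in the chest's bracket below, until its collar rests on the tongue, and let go. Leave the porcelain dove standing where it is.

Things in the scene. Friction and masses are not known exactly. Their poses are not given: they have to be found in the camera images.
- chest: Wooden chest, fixed, an open box 130 (x) by 180 (y) by 80 mm high without lid. Origin: centre of its underside; z up. The lid hinges on its +x rim; on its -x face a dark bracket 60 mm wide (y) and 22 mm thick (56 to 78 mm above the table) stands out 50 mm, with a vertical 18 mm through hole 90 mm from the origin along -x.
- lid (a joint): Lid angle, rad: 0 shut, 1.57 upright, 1.9 the stop; starts 1.05 to 1.75 open. Board 130 x 180 mm, 12 mm thick, outer face blue with a white disc, with a tongue on its free edge. Stiff hinge: it stays where left and takes about 1 to 5 N at the free edge to move; shut, it lies level on the chest, its top face 92 mm above the table.
- lid_hinge (a point): Point on the hinge line, in the middle of its length, 80 mm above the table, at the level of the lid's inner face when shut. The hinge line runs along the chest's y.
- tongue_hole (a point): Centre of the 18 mm hole through the lid's tongue, at its outer (upper) face; moves with the lid, 155 mm from the hinge. The tongue is light wood, 12 mm thick, 60 mm wide and 50 mm long, and carries the lid board on from the middle of its free edge, so it ends 180 mm from the hinge.
- lock_hole (a point): Point fixed to the chest on the axis of the bracket's hole, 92 mm above the table: where the tongue's hole opens upward once the lid is shut, and where the pin's collar underside must come to rest. z up, along the hole.
- pin: Loose wooden lock pin, about 40 g, upright in the stand, collar on its top. Origin: centre of the collar's underside; z up along the pin. Below: shank 13.6 mm in diameter, 55 mm long, the last 9 mm tapering to 6 mm. Above: red collar 34 mm in diameter, 6 mm thick, then a plain round red head 22 mm in diameter from 6 to 52 mm above the origin.
- pin_stand: Dark wooden block, fixed, 70 by 70 by 60 mm high, with a vertical 19 mm hole in the middle that holds the pin. Origin: centre of its underside.
- dove: Loose white porcelain dove on a blue disc, 86 mm high, base 64 mm in diameter, tail reaching 51 mm from the centre. Origin: centre of the base's underside. A bystander, must stay where it stands.
Not all that is in view belongs to the job. What is meant by the pin is not purple or white, and is the smaller of those in its own colour.

How it is judged:
By the outcome, as a careful person would: the job done as asked, in the order asked, and still so for the second after the job is handed in, with the robot touching nothing.
It also fails if it takes over 56 s, if anything falls off the work surface, if the arm or the gripper's body presses on something with over 40 N, if the wrist force passes 120 N, or if a joint passes its speed limit or range.

## Robot

A 6-joint arm with a two-finger parallel gripper is mounted at the origin on the work surface. World frame = base frame: x ahead of the robot, y to its left, z up, the work surface at z = 0. Lengths are in m, angles in rad, forces in N, time in s.
With the tool pointing down it reaches from about 0.35 to 0.725 m from the base axis. Payload 4.3 kg.
Tool frame: the origin (TCP) lies at the very end of the fingers, on their centre line; the grasp point (between the pads) lies 19 mm behind it; z points along the fingers, y is the direction in which the jaws open and shut (so a half turn about z gives the same grasp; the last joint's range is limited). The gripper opens to 85 mm and grips with 20 to 120 N. Pads are 22 mm wide; open, the fingers measure 114 mm over their backs; the gripper's body (76 mm by 85 mm) begins 54 mm behind the grasp point. The pads swing forward as they close: fully open they stand 13 mm farther back than shut.
Start: joints at [-1.261, 0.377, 0.081, 1.274, 0, 1.46], TCP at [0.234, -0.525, 0.231] pointing down, gripper open.
Joint ranges: [-2.72, 2.72], [-0.84, 1.66], [-1.02, 1.22], [-1.77, 2.12], [-1.37, 1.28], [-3.14, 3.14]. Speed limits (rad/s): [2.57, 2.57, 3.14, 3.14, 3.14, 3.14].

## Interface

Orientations are given as [roll, pitch, yaw] about the fixed x, y, z axes, in that order (R = Rz(yaw) Ry(pitch) Rx(roll)).
In Python, from plant import monitor, get_image, camera_info, job gives the robot as it stands.
- The arm moves only by the tool send_rows, never from a script. Its argument "deltas" is a list that holds one entry, the list of rows, each a list of 5 numbers: the shift along the tool's x, y, z in cm, then the turn about the tool's z in units of 10 degrees (1.0 is 10 degrees), then the opening, from 0 (shut) to 1 (fully open). A call has 1 to 5 rows; each row is the pose to reach, as a shift and turn from the pose commanded when the call began, along the tool's axes at that moment; what a row does not reach only later rows make up. A row lasts 1/8 s, in which the tool goes at most 62.5 mm and 10.7 degrees, less where a joint would pass 70% of its speed; a pose out of reach is approached as far as the arm can. A call with a gripper value outside its range is refused whole. The fingers move at their own pace and stop on an object; the grip force is fixed at half the most. Time passes only in rows, so rows that repeat a pose let the fingers close. It gives the time, the measured TCP pose, the force and the opening at its end, in the units of the state.
- monitor.get_state(): the state, without advancing time (a new reading comes with each control period).
- get_image(name): name is "scene" or "side" or "wrist"; returns (picture, depth): 384x512x3 uint8, red, green, blue; 384x512 float32, m along the optical axis (not along the pixel's ray), 0 where there is no reading.
- camera_info(name): a dict with "mtx" (3x3 intrinsics, pixels), "rvec" (rotation vector, rad) and "tvec" (3), from world to camera coordinates, as OpenCV has them; the wrist camera has in their place "hand_eye" (4x4, takes a point from camera to tool coordinates, whose origin is the TCP and whose axes are the flange's). Camera axes: x right, y down, z forward; pixel columns grow to the right and rows downward; lengths in m; the calibration is good to about 2 mm. A picture is of the moment at which its call begins: read the wrist's pose just before it. camera_info takes no time and is no camera call.
- job.finish_job(): hands the job in, once; it reports no verdict.
The state is a dict: "clock": time; "joint_positions": joint angles; "dq": joint speeds; "effort": joint torques, N m; "ee_pos": TCP position; "tool_rot": TCP orientation; "force": force on the tool from outside, world axes, zero at the start; "torque": the same for the moment, N m; "opening": finger opening in m.
Only numpy, scipy, OpenCV 4.12 (cv2) and the standard library are available. Lean on these libraries where they do the work, as an engineer would, in place of code of your own. Each camera call takes 0.05 s, during which the arm holds its last target.

## Working session

There is one attempt and no reset: what is moved stays moved. The work goes in short steps, Python scripts to look and compute and a tool call to move; the robot and the scene stay as the last step left them, time stands still between calls to the robot, and variables do not carry over. Pictures are saved under pics/ and viewed, and the job is handed in when it is done.

Besides the shell and the picture viewer there is one more tool, called after ">>>" by a JSON object that holds its "fn" and its "kwargs", one argument or row to a line. send_rows: Moves the arm, as the interface text tells. Its arguments: {"type":"object","properties":{"deltas":{"type":"array"}},"required":["deltas"]}

```bash
ls; mkdir -p pics; python3 - <<'E'
from plant import monitor,get_image,camera_info
import cv2,numpy as np
print(monitor.get_state())
for n in ["scene","side","wrist"]:
    p,d=get_image(n); cv2.imwrite(f"pics/{n}0.png",p[:,:,::-1]); np.save(f"pics/{n}0.npy",d)
    print(n,camera_info(n))
E
```

```text
pics
{'clock': 0.0, 'joint_positions': array([-1.26133804e+00,  3.78044975e-01,  7.96693967e-02,  1.27442404e+00,
        2.96904699e-05,  1.46049700e+00]), 'dq': array([ 8.07128335e-04, -7.30008861e-04, -2.80792624e-05,  5.59491876e-04,
       -2.54196486e-04,  1.72365675e-03]), 'effort': array([ 4.32353340e-05, -4.63607812e+01,  2.69873089e+01,  2.07003794e-02,
       -1.44014562e-04,  5.70101534e-06]), 'ee_pos': array([ 0.23415186, -0.52445886,  0.23038806]), 'tool_rot': array([-3.13960480e+00, -2.50023665e-04,  4.19757335e-01]), 'force': array([ 0.38918376, -0.22678656, -0.6557285 ]), 'torque': array([-0.02860826, -0.01857087, -0.02134425]), 'opening': 0.0858215525873675}
scene {'mtx': array([[451.0422487 ,   0.        , 251.19149188],
       [  0.        , 451.0422487 , 184.53318226],
       [  0.        ,   0.        ,   1.        ]]), 'rvec': array([ 1.489785  ,  1.90629   , -0.95078002]), 'tvec': array([ 0.20512371, -0.23422592,  1.37779708])}
side {'mtx': array([[485.80153156,   0.        , 258.45119591],
       [  0.        , 485.80153156, 185.84870293],
       [  0.        ,   0.        ,   1.        ]]), 'rvec': array([ 0.34822234, -2.83269918,  1.06704285]), 'tvec': array([0.53500496, 0.20114755, 0.94793331])}
wrist {'mtx': array([[307.13410758,   0.        , 258.12705338],
       [  0.        , 307.13410758, 193.63969749],
       [  0.        ,   0.        ,   1.        ]]), 'hand_eye': array([[-1.21372838e-03, -9.54416577e-01, -2.98475332e-01,
         7.50592427e-02],
       [ 9.99997645e-01, -6.21367740e-04, -2.07950804e-03,
        -5.85948434e-05],
       [ 1.79925400e-03, -2.98477153e-01,  9.54415084e-01,
        -1.42246317e-01],
       [ 0.00000000e+00,  0.00000000e+00,  0.00000000e+00,
         1.00000000e+00]])}
```

View pics/scene0.png

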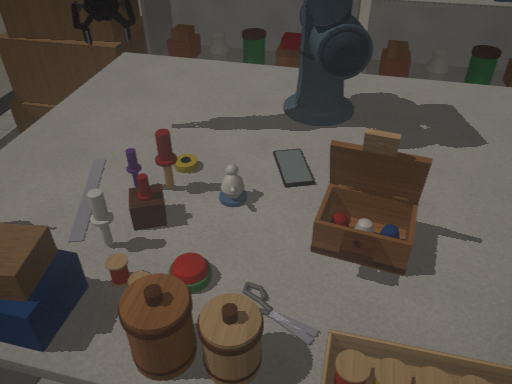

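View pics/side0.png

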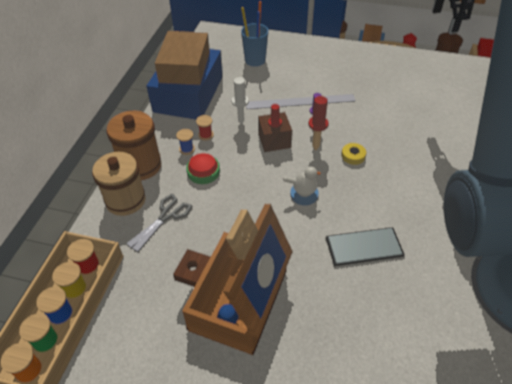

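View pics/wrist0.png

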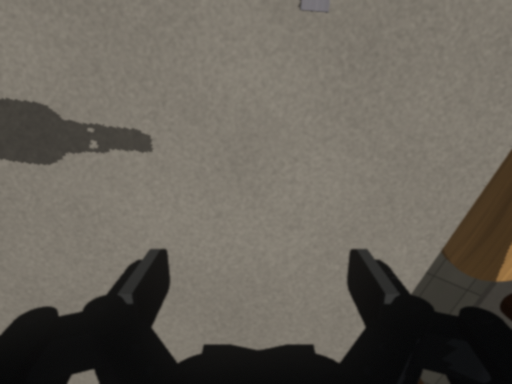

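Candidates for the pin, by scene pixel: small red head in the dark stand (145,188), large red-headed one standing alone (165,150), purple (133,165) and white (99,205). I also see a red/green round box (190,270) and a red paint pot (119,268). The small red one in the stand at (145,188) fits the description. I'll crop that area and measure positions.

```bash
cat > h.py <<'E'
import numpy as np,cv2
from plant import monitor,get_image,camera_info
from scipy.spatial.transform import Rotation as Rn
def cam(n,st=None):
    c=camera_info(n);K=c["mtx"]
    if n!="wrist":
        R=cv2.Rodrigues(np.array(c["rvec"]))[0];t=np.array(c["tvec"]);return K,R.T,-R.T@t
    st=st or monitor.get_state()
    T=np.eye(4);T[:3,:3]=Rn.from_euler('xyz',st["tool_rot"]).as_matrix();T[:3,3]=st["ee_pos"]
    T=T@c["hand_eye"];return K,T[:3,:3],T[:3,3]
def ray(C,u,v):
    K,R,o=C;d=R@np.linalg.solve(K,[u,v,1.]);return o,d
def plane(C,u,v,z):
    o,d=ray(C,u,v);return o+d*(z-o[2])/d[2]
def tri(l):
    A=np.zeros((3,3));b=np.zeros(3)
    for C,u,v in l:
        o,d=ray(C,u,v);d=d/np.linalg.norm(d);P=np.eye(3)-np.outer(d,d);A+=P;b+=P@o
    p=np.linalg.solve(A,b)
    res=[np.linalg.norm(np.cross(p-ray(C,u,v)[0],ray(C,u,v)[1]/np.linalg.norm(ray(C,u,v)[1]))) for C,u,v in l]
    return p,res
def cloud(C,d):
    K,R,o=C;v,u=np.indices(d.shape);x=np.stack([(u-K[0,2])/K[0,0]*d,(v-K[1,2])/K[1,1]*d,d],-1)
    return x@R.T+o
def proj(C,p):
    K,R,o=C;q=K@(R.T@(np.asarray(p)-o));return q[:2]/q[2]
E
python3 - <<'E'
from h import *
a=cv2.imread("pics/scene0.png");b=cv2.imread("pics/side0.png")
x=cv2.resize(a[110:260,80:260],None,fx=2.2,fy=2.2,interpolation=cv2.INTER_CUBIC)
y=cv2.resize(b[70:220,220:380],None,fx=2.2,fy=2.2,interpolation=cv2.INTER_CUBIC)
cv2.imwrite("pics/crop1.png",np.hstack([x,y]))
x=cv2.resize(a[120:280,300:440],None,fx=2.8,fy=2.8,interpolation=cv2.INTER_CUBIC)
y=cv2.resize(b[200:360,165:305],None,fx=2.8,fy=2.8,interpolation=cv2.INTER_CUBIC)
cv2.imwrite("pics/crop2.png",np.hstack([x,y]))
for n in["scene","side"]:
    C=cam(n);d=np.load(f"pics/{n}0.npy");X=cloud(C,d);im=a if n=="scene" else b
    print(n,C[2])
    hsv=cv2.cvtColor(im,cv2.COLOR_BGR2HSV)
    m=((hsv[...,0]<8)|(hsv[...,0]>172))&(hsv[...,1]>150)&(hsv[...,2]>60)
    k,l,s,c=cv2.connectedComponentsWithStats(m.astype(np.uint8))
    for i in range(1,k):
        if s[i,4]>25:
            P=X[l==i];print(s[i],c[i].round(1),np.median(P,0).round(3),P.max(0).round(3))
E
```

```text
scene [1.2466934  0.11318144 0.6543759 ]
[281  33  19  17 178] [291.1  41.5] [-0.872 -0.236 -0.12 ] [1.247 0.113 0.654]
[334 213  13  12 113] [339.6 217.7] [0.552 0.111 0.052] [0.562 0.124 0.059]
[171 253  35  31 751] [187.6 267. ] [ 0.735 -0.142  0.038] [1.247 0.113 0.654]
[335 373  14  11  74] [340.  379.7] [0.886 0.144 0.04 ] [0.893 0.156 0.051]
side [0.39568797 0.59007919 0.84882611]
[404  34  12  12 103] [409.3  39.5] [ 0.202 -1.695 -0.506] [0.396 0.59  0.849]
[478  39  15  17 216] [484.8  47.1] [-0.157 -1.688 -0.492] [-0.133 -1.647 -0.476]
[315  97  11   7  64] [320.1 100.1] [ 0.479 -0.281  0.156] [ 0.491 -0.271  0.158]
[272 105   7   5  28] [274.7 107.1] [ 0.584 -0.286  0.112] [ 0.59  -0.281  0.114]
[200 128  10   9  69] [204.6 131.8] [ 0.756 -0.255  0.024] [ 0.767 -0.25   0.039]
[189 154  28  22 432] [201.6 163.8] [ 0.721 -0.135  0.038] [0.753 0.59  0.849]
[ 76 253  22  21 247] [ 88.4 264.2] [0.853 0.174 0.029] [0.873 0.59  0.849]
```

View pics/crop1.png

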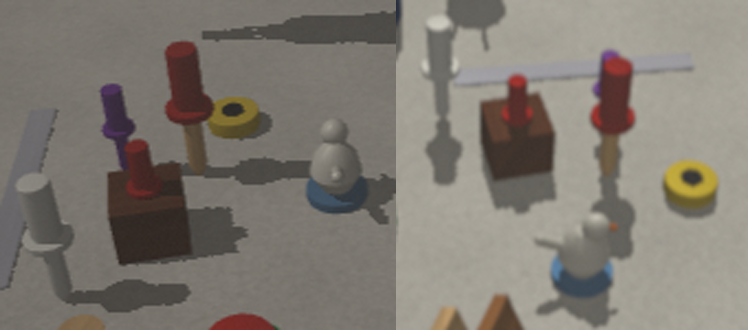

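View pics/crop2.png

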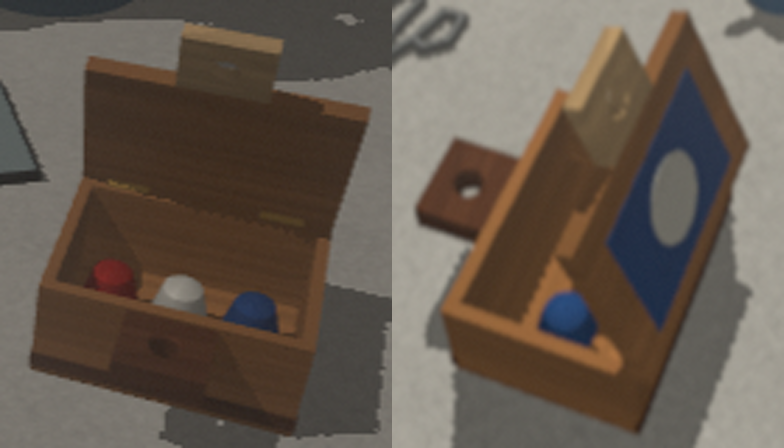

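```bash
python3 - <<'E'
from h import *
S=cam("scene");D=cam("side")
print("pin top",tri([(S,142.3,176.8),(D,275,107.3)]))
print("bracket hole",tri([(S,358.9,243.9),(D,192.1,265.7)]), plane(S,358.9,243.9,.078),plane(D,192.1,265.7,.078))
for u,v in [(314.3,221.8),(410.7,243.2),(417.9,205.7),(332.1,186.1)]: print("rimS",plane(S,u,v,.08))
# side rim corner near (443,305)->
for u,v in [(443,308),(632,372)]: print("rimD",plane(D,(u-392)/2.8+165,v/2.8+200,.08))
# tongue end corners scene crop (182,30),(283,42); side (612,28)
print("lid plane from depth")
X=cloud(D,np.load("pics/side0.npy"));im=cv2.imread("pics/side0.png");h=cv2.cvtColor(im,cv2.COLOR_BGR2HSV)
m=(h[...,0]>100)&(h[...,0]<130)&(h[...,1]>110);m[:200]=0;m[:,:235]=0;m[:,300:]=0
m=cv2.erode(m.astype(np.uint8),np.ones((3,3)))>0
k,l,s,c=cv2.connectedComponentsWithStats(m.astype(np.uint8));i=1+np.argmax(s[1:,4]);P=X[l==i]
c0=P.mean(0);n=np.linalg.svd(P-c0,full_matrices=False)[2][2];print(len(P),c0,n,"res",np.std((P-c0)@n))
Xs=cloud(S,np.load("pics/scene0.npy"))
for (u,v) in [(182,60),(230,70),(275,85),(120,120),(300,180),(200,150)]:
    print("lid inner",Xs[int(120+v/2.8),int(300+u/2.8)])
P=Xs[150:185,335:418].reshape(-1,3)
E
```

```text
pin top (array([ 0.58395396, -0.29135016,  0.10742196]), [np.float64(0.0006168825292059405), np.float64(0.0006168825292059343)])
bracket hole (array([0.63988962, 0.15195565, 0.0745134 ]), [np.float64(6.788380711496392e-05), np.float64(6.788380711495763e-05)]) [0.64348654 0.15166691 0.078     ] [0.63880905 0.15399932 0.078     ]
rimS [0.60611739 0.06640142 0.08      ]
rimS [0.62209162 0.24071415 0.08      ]
rimS [0.51182134 0.25688893 0.08      ]
rimS [0.48790969 0.08695542 0.08      ]
rimD [0.62349831 0.24300945 0.08      ]
rimD [0.50002391 0.25496512 0.08      ]
lid plane from depth
458 [0.50118678 0.21363495 0.14707069] [-0.84476141 -0.50494606  0.17722202] res 0.007098990852457511
lid inner [0.53978925 0.13590771 0.22844644]
lid inner [0.53183509 0.16637119 0.21963996]
lid inner [ 0.18448632  0.23477085 -0.00092864]
lid inner [0.50671793 0.10068827 0.15558135]
lid inner [0.51103576 0.2271854  0.1276801 ]
lid inner [0.50820113 0.1579887  0.13996891]
```

```bash
python3 - <<'E'
from h import *
S=cam("scene");D=cam("side")
print("white",plane(S,108.2,245,0)); print("bigred",plane(S,170,188,0)); print("purple",tri([(S,131,150.5),(D,316.4,94.5)]))
print("dove",plane(S,233,197,0.01))
Xs=cloud(S,np.load("pics/scene0.npy"))
# lid inner face polygon (scene crop2 coords)
poly=np.array([(100,80),(350,118),(325,215),(105,170)])/2.8+[300,120]
m=np.zeros((384,512),np.uint8);cv2.fillPoly(m,[poly.astype(int)],1);P=Xs[m>0]
for _ in range(4):
    c=P.mean(0);n=np.linalg.svd(P-c,full_matrices=False)[2][2];r=(P-c)@n;P=P[abs(r)<max(.003,1.5*r.std())]
n*=np.sign(n[0]);print("lid inner",len(P),c,n,r.std(),"yaw f",np.degrees(np.arctan2(n[1],n[0])),"theta",np.arctan2(np.hypot(n[0],n[1]),-n[2]))
# hinge line: plane at z=.08
# front edge fit etc: rim height points from both clouds
for nme,X in(("scene",Xs),("side",cloud(D,np.load("pics/side0.npy")))):
    m=(X[...,2]>.076)&(X[...,2]<.084)&(X[...,0]>.45)&(X[...,0]<.66)&(X[...,1]>.03)&(X[...,1]<.3)
    np.savetxt(f"/tmp/{nme}.txt",X[m]); Q=X[m][:,:2]; print(nme,len(Q),Q.min(0),Q.max(0),cv2.minAreaRect(Q.astype(np.float32)))
# stand top
X=Xs;m=(X[...,2]>.055)&(X[...,2]<.064)&(X[...,0]>.5)&(X[...,0]<.68)&(X[...,1]<-.22)&(X[...,1]>-.36)
Q=X[m][:,:2];print("stand",len(Q),cv2.minAreaRect(Q.astype(np.float32)),Q.min(0),Q.max(0))
E
```

```text
white [ 0.68547381 -0.33810205  0.        ]
bigred [ 0.47889664 -0.28820159  0.        ]
purple (array([ 0.4970299 , -0.36046154,  0.10714436]), [np.float64(0.0007158336159460792), np.float64(0.0007158336159462497)])
dove [ 0.48826228 -0.12979441  0.01      ]
lid inner 2952 [0.51319614 0.17110486 0.14923625] [ 0.92994347 -0.10847287 -0.35133856] 0.0008889474566773143 yaw f -6.653176772331031 theta 1.2117959048021643
scene 1795 [0.47497155 0.0655767 ] [0.65994796 0.25796352] ((0.5739360451698303, 0.1591629981994629), (0.1800951212644577, 0.1785905510187149), 83.19418334960938)
side 1457 [0.46516964 0.06416838] [0.65997661 0.26078226] ((0.5688851475715637, 0.1603325605392456), (0.18236124515533447, 0.18815430998802185), 83.08482360839844)
stand 614 ((0.5564127564430237, -0.3058621287345886), (0.14042317867279053, 0.06986638903617859), 26.748964309692383) [ 0.50054691 -0.35979696] [ 0.63286283 -0.24527671]
```

```bash
cat >> h.py <<'E'
def delta(*targets,st=None,yaw=None):
    st=st or monitor.get_state();y=st["tool_rot"][2];R=Rn.from_euler('xyz',st["tool_rot"]).as_matrix()
    print("t",round(st["clock"],2),"ee",st["ee_pos"].round(4),"rot",st["tool_rot"].round(3),"F",st["force"].round(1),"op",round(st["opening"],4))
    if yaw is not None: print("turn units",np.degrees((y-yaw+np.pi)%(2*np.pi)-np.pi)/10)
    for t in targets: print(np.round(t,4),"->",np.round(R.T@(np.array(t)-st["ee_pos"])*100,2))
E
python3 -c "
from h import *
delta((.43,.175,.23),yaw=3.025)"
```

```text
t 0.15 ee [ 0.2342 -0.5246  0.2306] rot [-3.14 -0.    0.42] F [ 1.  -0.3 -0.7] op 0.0853
turn units -14.926897159994397
[0.43  0.175 0.23 ] -> [ 46.39 -55.91   0.15]
```

>>> {"fn": "send_rows", "kwargs": {
  "deltas": [
    [[3.3, -4, 0, -1.0, 0], [6.6, -8, 0, -2.0, 0], [10, -12, 0, -3.0, 0], [13.3, -16, 0, -4.0, 0], [16.6, -20, 0, -5.0, 0]]
  ]
}}

```text
clock: 0.78
ee_pos: [0.3045, -0.273, 0.2311]
tool_rot: [3.142, -0.0, 1.298]
force: [1.0, -0.3, -0.1]
opening: -0.0004
```

```bash
python3 -c "
from h import *
delta((.43,.175,.23),yaw=3.025)"
```

```text
t 0.78 ee [ 0.3045 -0.273   0.2311] rot [ 3.142 -0.     1.298] F [ 1.  -0.3 -0.1] op -0.0004
turn units -9.896371080634088
[0.43  0.175 0.23 ] -> [46.53  0.    0.12]
```

>>> {"fn": "send_rows", "kwargs": {
  "deltas": [
    [[5.2, 0, 0, -1.0, 0], [10.4, 0, 0, -2.0, 0], [15.6, 0, 0, -3.0, 0], [20.8, 0, 0, -4.0, 0], [26, 0, 0, -5.0, 0]]
  ]
}}

```text
clock: 1.4
ee_pos: [0.376, -0.0232, 0.2313]
tool_rot: [3.141, 0.0, 2.171]
force: [0.8, -0.1, -0.1]
opening: 0.0002
```

```bash
python3 -c "
from h import *
delta((.43,.175,.19),yaw=3.025)"
```

```text
t 1.4 ee [ 0.376  -0.0232  0.2313] rot [3.141 0.    2.171] F [ 0.8 -0.1 -0.1] op 0.0002
turn units -4.8952446310202715
[0.43  0.175 0.19 ] -> [13.31 15.65  4.13]
```

>>> {"fn": "send_rows", "kwargs": {
  "deltas": [
    [[2.7, 3.2, 0.5, -1.0, 0], [5.4, 6.4, 1.5, -2.0, 0], [8.0, 9.6, 2.5, -3.0, 0], [10.7, 12.8, 3.5, -4.0, 0], [13.3, 15.6, 4.1, -4.9, 0]]
  ]
}}

```text
clock: 2.02
ee_pos: [0.4305, 0.1741, 0.1895]
tool_rot: [-3.141, -0.001, 3.026]
force: [0.3, -0.4, 0.8]
opening: -0.0
```

```bash
python3 - <<'E'
from h import *
H=np.array([.487,.171,.08]);f=np.array([.9932,-.1167,0]);z=np.array([0,0,1.])
T=[]
for th in [1.212,1.0,.8,.6,.4,.2,0]:
    off=-.012*np.sin(th)
    r=.115;T.append(H+f*(r*np.cos(th)-.012*np.sin(th)+off)+z*(r*np.sin(th)+.012*np.cos(th)))
delta(*T,yaw=3.025)
p,d=get_image("side");cv2.imwrite("pics/side1.png",p[:,:,::-1])
E
```

```text
t 2.02 ee [0.4305 0.1741 0.1895] rot [-3.141e+00 -1.000e-03  3.026e+00] F [ 0.3 -0.4  0.8] op -0.0
turn units 0.006144878754675934
[0.5048 0.1689 0.1919] -> [-7.44  0.34 -0.24]
[0.5287 0.1661 0.1833] -> [-9.85  0.34  0.62]
[0.5495 0.1637 0.1709] -> [-11.94   0.33   1.85]
[0.5678 0.1615 0.1548] -> [-13.79   0.33   3.46]
[0.5829 0.1597 0.1358] -> [-15.31   0.33   5.35]
[0.5942 0.1584 0.1146] -> [-16.45   0.33   7.48]
[0.6012 0.1576 0.092 ] -> [-17.16   0.33   9.74]
```

View pics/side1.png

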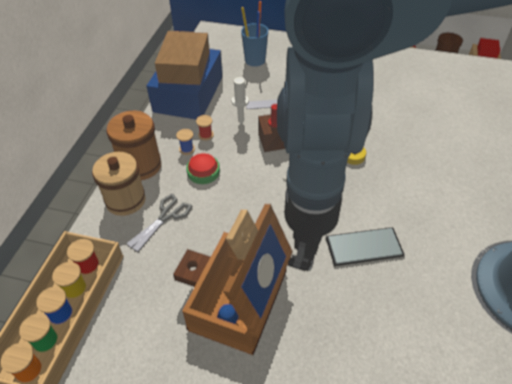

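The gripper is behind the lid's outer face, with its tip at about (300,262). Next I push the lid along its arc.

>>> {"fn": "send_rows", "kwargs": {
  "deltas": [
    [[-4.5, 0.3, 0, 0, 0], [-7.4, 0.3, 0, 0, 0], [-8.6, 0.3, 0.1, 0, 0], [-9.9, 0.3, 0.6, 0, 0], [-11.0, 0.3, 1.2, 0, 0]]
  ]
}}

```text
clock: 2.7
ee_pos: [0.5397, 0.1622, 0.1777]
tool_rot: [-3.141, -0.001, 3.02]
force: [-2.1, 0.1, 0.0]
opening: 0.0003
```

```bash
python3 - <<'E'
from h import *
delta()
p,d=get_image("side");cv2.imwrite("pics/side2.png",p[:,:,::-1])
E
```

```text
t 2.7 ee [0.5397 0.1622 0.1777] rot [-3.141e+00 -1.000e-03  3.020e+00] F [-2.1  0.1  0. ] op 0.0003
```

View pics/side2.png

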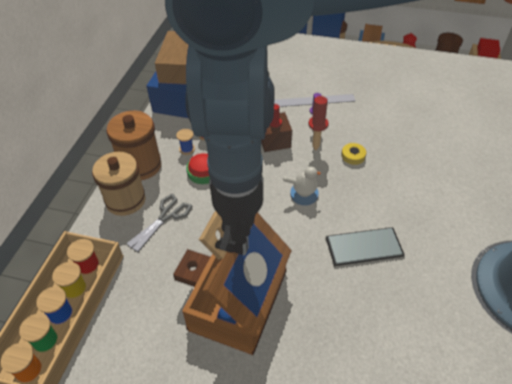

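The lid is following the tip, with about 2 N of force. I'll carry on along the arc.

>>> {"fn": "send_rows", "kwargs": {
  "deltas": [
    [[-1.2, 0, 0.7, 0, 0], [-2.1, 0, 1.4, 0, 0], [-3.0, 0, 2.3, 0, 0], [-3.8, 0, 3.3, 0, 0], [-4.4, 0, 4.2, 0, 0]]
  ]
}}

```text
clock: 3.38
ee_pos: [0.5845, 0.157, 0.1355]
tool_rot: [-3.142, 0.0, 3.02]
force: [-2.4, -0.2, 1.1]
opening: 0.0001
```

>>> {"fn": "send_rows", "kwargs": {
  "deltas": [
    [[-0.5, 0, 0.8, 0, 0], [-1.0, 0, 1.8, 0, 0], [-1.4, 0, 2.8, 0, 0], [-1.7, 0, 3.6, 0, 0], [-1.8, 0, 4.1, 0, 0]]
  ]
}}

```text
clock: 4.0
ee_pos: [0.6019, 0.1548, 0.0947]
tool_rot: [-3.141, -0.0, 3.02]
force: [-1.2, -0.0, 2.1]
opening: 0.0002
```

>>> {"fn": "send_rows", "kwargs": {
  "deltas": [
    [[0, 0, 0.2, 0, 0], [0, 0, 0.4, 0, 0], [0, 0, 0.5, 0, 0]]
  ]
}}

```text
clock: 4.38
ee_pos: [0.6022, 0.1548, 0.092]
tool_rot: [-3.142, 0.002, 3.02]
force: [-4.4, -1.6, 12.9]
opening: -0.0
```

The lid is seated: z stopped at 0.092 with 13 N. I'll lift clear and look at the hole with the wrist camera.

>>> {"fn": "send_rows", "kwargs": {
  "deltas": [
    [[0, 0, -3, 0, 0], [0, 0, -8, 0, 0], [-1, 0, -13, 0, 0], [-1, 0, -16, 0, 0.0], [-1, 0, -16, 0, 0.0]]
  ]
}}

```text
clock: 5.0
ee_pos: [0.6137, 0.154, 0.2535]
tool_rot: [3.14, 0.007, 3.02]
force: [0.3, 0.8, -0.2]
opening: 0.0001
```

```bash
python3 - <<'E'
from h import *
delta()
for n in["side","wrist"]:
    if n=="wrist": st=monitor.get_state(); np.save("pics/w3st.npy",st,allow_pickle=True)
    p,d=get_image(n);cv2.imwrite(f"pics/{n}3.png",p[:,:,::-1]);np.save(f"pics/{n}3d.npy",d)
E
```

```text
t 5.0 ee [0.6137 0.154  0.2535] rot [3.14  0.007 3.02 ] F [ 0.3  0.8 -0.2] op 0.0001
```

View pics/wrist3.png

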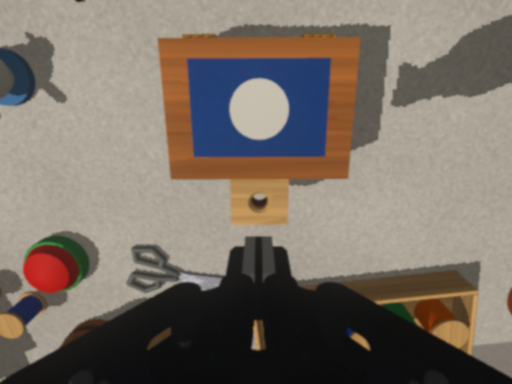

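View pics/side3.png

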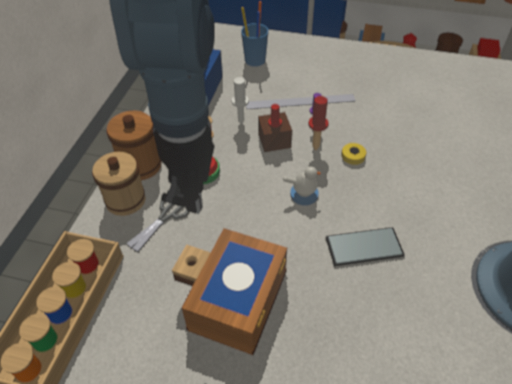

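The lid lies flat. The tongue hole is at wrist (258,202) and side (192,260). I'll locate the hole precisely.

```bash
python3 - <<'E'
from h import *
im=cv2.imread("pics/wrist3.png");b=cv2.imread("pics/side3.png")
x=cv2.resize(im[170:235,215:300],None,fx=6,fy=6,interpolation=cv2.INTER_CUBIC)
y=cv2.resize(b[235:295,165:220],None,fx=6,fy=6,interpolation=cv2.INTER_CUBIC)
c=np.zeros((390,850,3),np.uint8);c[:390,:510]=x;c[:360,510:840]=y;cv2.imwrite("pics/crop3.png",c[:,:800])
st=np.load("pics/w3st.npy",allow_pickle=True).item();W=cam("wrist",st);D=cam("side")
# depth check
X=cloud(W,np.load("pics/wrist3d.npy"));
m=X[185:198,236:280].reshape(-1,3);print("tongue z",np.median(m,0));print("lid z",np.median(X[60:70,200:320].reshape(-1,3),0))
h=cv2.cvtColor(im,cv2.COLOR_BGR2GRAY)
for th in(60,80,95,105):
    mk=np.zeros_like(h);mk[188:216,242:276]=(h[188:216,242:276]<th)
    cs=cv2.findContours(mk,cv2.RETR_EXTERNAL,cv2.CHAIN_APPROX_NONE)[0];c=max(cs,key=cv2.contourArea)
    e=cv2.fitEllipse(c);print(th,cv2.boundingRect(c),e,plane(W,*e[0],.092))
E
```

```text
tongue z [0.62676412 0.1504581  0.09139479]
lid z [0.50771308 0.16786494 0.09223896]
60 (252, 199, 14, 8) ((258.6580505371094, 202.2462615966797), (7.819641590118408, 14.07470417022705), 92.6369857788086) [0.63891929 0.1510216  0.092     ]
80 (250, 198, 17, 11) ((258.1922912597656, 202.40533447265625), (10.07225227355957, 16.907712936401367), 89.94137573242188) [0.63903321 0.15052066 0.092     ]
95 (249, 197, 18, 13) ((257.55560302734375, 202.6837921142578), (11.401289939880371, 18.272029876708984), 91.0707778930664) [0.63925551 0.14982739 0.092     ]
105 (249, 196, 19, 14) ((257.4062805175781, 202.9528045654297), (12.57150650024414, 19.015233993530273), 89.98226928710938) [0.63952983 0.14963725 0.092     ]
```

View pics/crop3.png

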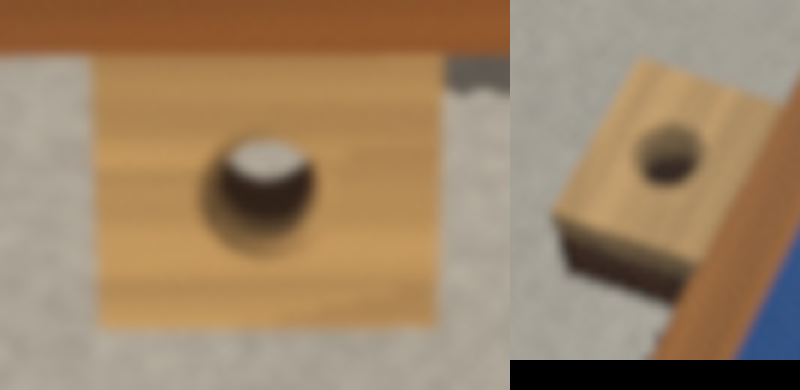

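```bash
python3 - <<'E'
from h import *
st=np.load("pics/w3st.npy",allow_pickle=True).item();W=cam("wrist",st);D=cam("side")
print(plane(W,257.8,202.5,.092),plane(D,191.2,260.3,.092),tri([(W,257.8,202.5),(D,191.2,260.3)]))
delta((.57,-.29,.26),yaw=3.025)
E
```

```text
[0.63908634 0.1501039  0.092     ] [0.63982357 0.1514125  0.092     ] (array([0.64032308, 0.14997967, 0.08940093]), [np.float64(0.00032283782224907593), np.float64(0.0003228378222490789)])
t 5.1 ee [0.6116 0.1537 0.2497] rot [-3.141 -0.     3.02 ] F [ 0.3  0.4 -0. ] op 0.0001
turn units -0.026417644339642866
[ 0.57 -0.29  0.26] -> [ -1.23 -44.55  -1.02]
```

>>> {"fn": "send_rows", "kwargs": {
  "deltas": [
    [[-0.3, -6, -1, 0, 0.7], [-0.6, -12, -1, 0, 0.7], [-0.8, -18, -1, 0, 0.7], [-1, -24, -1, 0, 0.7], [-1.2, -30, -1, 0, 0.7]]
  ]
}}

```text
clock: 5.72
ee_pos: [0.5858, -0.147, 0.258]
tool_rot: [3.141, -0.003, 3.02]
force: [-0.2, -0.6, -0.5]
opening: 0.0598
```

>>> {"fn": "send_rows", "kwargs": {
  "deltas": [
    [[0, -6, 0, 0, 0.7], [0, -11, 0, 0, 0.7], [0, -14.5, 0, 0, 0.7], [0, -14.5, 0, 0, 0.7], [0, -14.5, 0, 0, 0.7]]
  ]
}}

```text
clock: 6.35
ee_pos: [0.5692, -0.2885, 0.2587]
tool_rot: [3.14, -0.002, 3.021]
force: [-0.1, -0.3, -0.5]
opening: 0.0597
```

```bash
python3 - <<'E'
from h import *
delta()
st=monitor.get_state(); np.save("pics/w4st.npy",st,allow_pickle=True)
p,d=get_image("wrist");cv2.imwrite(f"pics/wrist4.png",p[:,:,::-1]);np.save(f"pics/wrist4d.npy",d)
E
```

```text
t 6.35 ee [ 0.5692 -0.2885  0.2587] rot [ 3.140e+00 -2.000e-03  3.021e+00] F [-0.1 -0.3 -0.5] op 0.0597
```

View pics/wrist4.png

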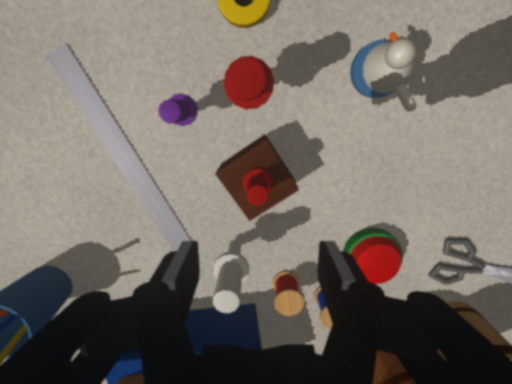

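The wrist view shows the small red pin in its dark stand at (257,187). The large red one is at (249,82), purple at (178,109), white at (228,283). Zooming in on the pin.

```bash
python3 - <<'E'
from h import *
im=cv2.imread("pics/wrist4.png")
x=cv2.resize(im[125:225,205:310],None,fx=5.5,fy=5.5,interpolation=cv2.INTER_CUBIC);cv2.imwrite("pics/crop4.png",x)
st=np.load("pics/w4st.npy",allow_pickle=True).item();W=cam("wrist",st)
X=cloud(W,np.load("pics/wrist4d.npy"))
hs=cv2.cvtColor(im,cv2.COLOR_BGR2HSV)
m=((hs[...,0]<8)|(hs[...,0]>172))&(hs[...,1]>150)&(hs[...,2]>90);m[:130]=0;m[215:]=0;m[:,:230]=0;m[:,290:]=0
P=X[m];print(len(P),"maxz",np.percentile(P[:,2],95))
t=P[P[:,2]>.109];print("top",len(t),t.mean(0),t.min(0),t.max(0))
s=(X[...,2]>.056)&(X[...,2]<.0635)&~m;s[:125]=0;s[225:]=0;s[:,:205]=0;s[:,310:]=0
s=cv2.morphologyEx(s.astype(np.uint8),cv2.MORPH_OPEN,np.ones((3,3)))>0
print("stand",s.sum(),np.median(X[s][:,2]),cv2.minAreaRect(X[s][:,:2].astype(np.float32)))
E
```

```text
579 maxz 0.11237909006065254
top 335 [ 0.58203313 -0.29108129  0.11317232] [ 0.49263053 -0.30139126  0.10927954] [ 0.59291462 -0.28006239  0.40117021]
stand 2716 0.05950861599731255 ((0.5831251740455627, -0.2908158302307129), (0.07047340273857117, 0.07034794986248016), 26.949893951416016)
```

View pics/crop4.png

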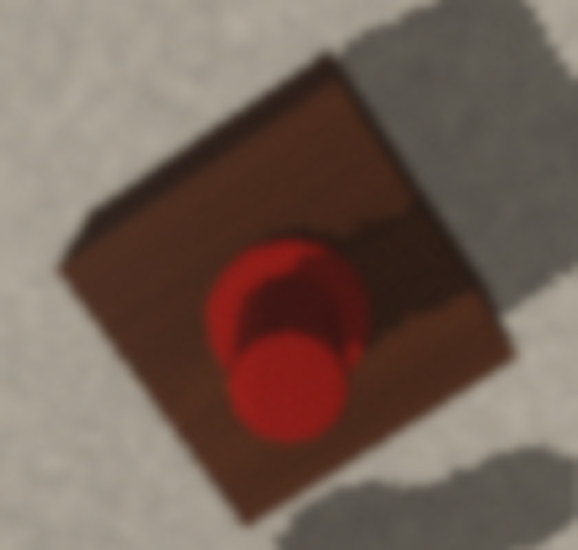

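```bash
python3 - <<'E'
from h import *
st=np.load("pics/w4st.npy",allow_pickle=True).item();W=cam("wrist",st);S=cam("scene");D=cam("side")
print(plane(W,256.95,195,.112),plane(W,256.95,181.9,.066),tri([(W,256.95,195),(S,142.3,176.8),(D,275,107.3)]))
delta((.584,-.291,.14),(.584,-.291,.075),yaw=3.025)
E
```

```text
[ 0.58272486 -0.29135765  0.112     ] [ 0.5816744  -0.29124598  0.066     ] (array([ 0.58402294, -0.29142532,  0.10742671]), [np.float64(0.00016321108457258927), np.float64(0.0005852586323975721), np.float64(0.0006594408426513961)])
t 6.4 ee [ 0.5695 -0.2882  0.2592] rot [ 3.140e+00 -2.000e-03  3.021e+00] F [-0.4  0.1  1. ] op 0.0597
turn units -0.020923069085415573
[ 0.584 -0.291  0.14 ] -> [-1.5  -0.12 11.92]
[ 0.584 -0.291  0.075] -> [-1.51 -0.13 18.42]
```

>>> {"fn": "send_rows", "kwargs": {
  "deltas": [
    [[-0.7, -0.1, 4, 0, 0.6], [-1.4, -0.15, 8.5, 0, 0.6], [-1.4, -0.15, 13, 0, 0.6], [-1.4, -0.15, 16.5, 0, 0.6], [-1.4, -0.15, 18.5, 0, 0.6]]
  ]
}}

```text
clock: 7.02
ee_pos: [0.5824, -0.2899, 0.0727]
tool_rot: [3.14, -0.003, 3.023]
force: [0.7, -0.2, 0.3]
opening: 0.0514
```

```bash
python3 - <<'E'
from h import *
delta((.583,-.291,.074))
for n in["side","wrist"]:
    p,d=get_image(n);cv2.imwrite(f"pics/{n}5.png",p[:,:,::-1])
a=cv2.imread("pics/side5.png")[60:200,190:350];b=cv2.imread("pics/wrist5.png")[150:384,120:400]
cv2.imwrite("pics/crop5.png",np.hstack([cv2.resize(a,(480,420)),cv2.resize(b,(310,420))]))
E
```

```text
t 7.03 ee [ 0.5824 -0.2899  0.0727] rot [ 3.140e+00 -3.000e-03  3.023e+00] F [ 0.7 -0.2  0.3] op 0.0514
[ 0.583 -0.291  0.074] -> [-0.07 -0.1  -0.13]
```

View pics/crop5.png

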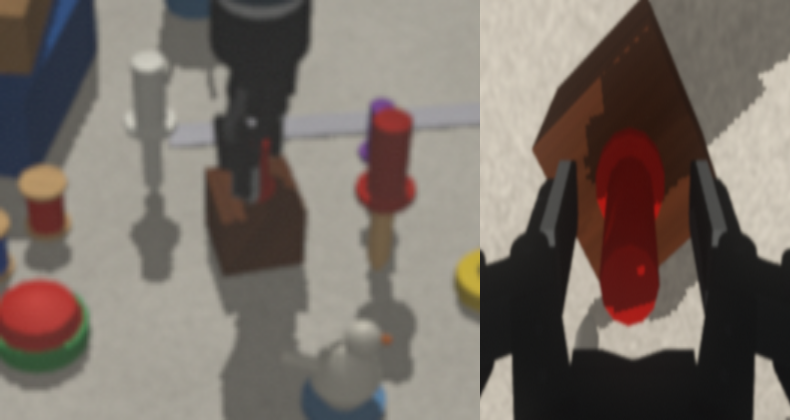

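The head is centred between the pads, so I'll close.

>>> {"fn": "send_rows", "kwargs": {
  "deltas": [
    [[0, -0.1, -0.1, 0, 0], [0, -0.1, -0.1, 0, 0], [0, -0.1, -0.1, 0, 0], [0, -0.1, -0.1, 0, 0], [0, -0.1, -0.1, 0, 0]]
  ]
}}

```text
clock: 7.75
ee_pos: [0.5847, -0.2941, 0.0783]
tool_rot: [-3.141, 0.004, 3.02]
force: [-1.0, 1.3, 6.9]
opening: 0.0205
```

>>> {"fn": "send_rows", "kwargs": {
  "deltas": [
    [[0, 0, -2, 0, 0], [0, 0, -5, 0, 0], [0, 0, -9, 0, 0], [0, 0, -13, 0, 0], [0, 0, -13, 0, 0]]
  ]
}}

```text
clock: 8.38
ee_pos: [0.5854, -0.2952, 0.2108]
tool_rot: [-3.138, 0.007, 3.02]
force: [-0.2, 0.7, -0.7]
opening: 0.0207
```

```bash
python3 - <<'E'
from h import *
delta((.6395,.1505,.20))
for n in["side","wrist"]:
    p,d=get_image(n);cv2.imwrite(f"pics/{n}6.png",p[:,:,::-1]);np.save(f"pics/{n}6d.npy",d)
a=cv2.imread("pics/side6.png")[10:190,190:390];b=cv2.imread("pics/wrist6.png")[100:384,120:400]
cv2.imwrite("pics/crop6.png",np.hstack([cv2.resize(a,(467,420)),cv2.resize(b,(310,420))]))
E
```

```text
t 8.38 ee [ 0.5854 -0.2952  0.2108] rot [-3.138  0.007  3.02 ] F [-0.2  0.7 -0.7] op 0.0207
[0.6395 0.1505 0.2   ] -> [3.00e-02 4.49e+01 9.10e-01]
```

View pics/crop6.png

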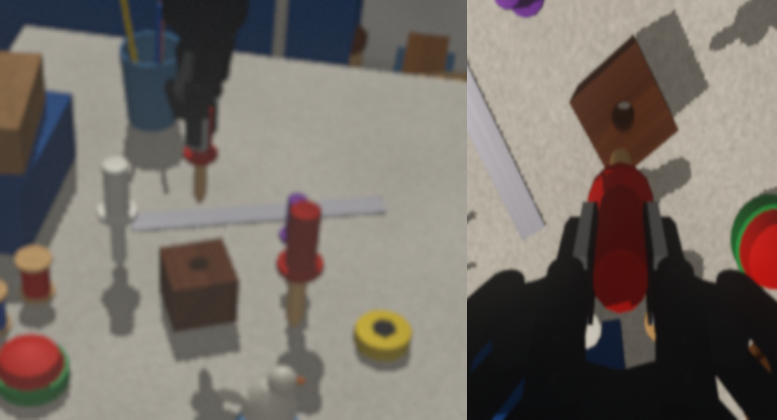

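The pin is out of the stand, upright in the jaws. Carry it over the chest.

>>> {"fn": "send_rows", "kwargs": {
  "deltas": [
    [[0, 5, 0, 0, 0], [0, 10.5, 0, 0, 0], [0, 16, 0, 0, 0], [0, 21.5, 0, 0, 0], [0, 27, 0, 0, 0]]
  ]
}}

```text
clock: 9.1
ee_pos: [0.6148, -0.0239, 0.2041]
tool_rot: [-3.141, -0.004, 3.02]
force: [-0.1, -0.3, -0.3]
opening: 0.0209
```

>>> {"fn": "send_rows", "kwargs": {
  "deltas": [
    [[0, 5.5, 0, 0, 0], [0, 11, 0, 0, 0], [0, 15.5, 0.3, 0, 0], [0, 17.8, 1.0, 0, 0], [0, 17.8, 1.0, 0, 0]]
  ]
}}

```text
clock: 9.72
ee_pos: [0.6363, 0.1518, 0.1938]
tool_rot: [-3.14, -0.004, 3.022]
force: [-0.4, 0.0, -0.3]
opening: 0.0207
```

>>> {"fn": "send_rows", "kwargs": {
  "deltas": [
    [[0, 0, 0, 0, 0], [0, 0, 0, 0, 0]]
  ]
}}

```text
clock: 9.98
ee_pos: [0.6377, 0.1494, 0.1964]
tool_rot: [-3.141, 0.0, 3.018]
force: [-0.2, -0.1, -0.2]
opening: 0.0206
```

```bash
python3 - <<'E'
from h import *
delta((.6395,.1505,.20))
np.save("pics/w7st.npy",monitor.get_state(),allow_pickle=True)
for n in["wrist","side","scene"]:
    p,d=get_image(n);cv2.imwrite(f"pics/{n}7.png",p[:,:,::-1]);np.save(f"pics/{n}7d.npy",d)
S=[cv2.resize(cv2.imread(f"pics/{n}7.png")[b:b+100,a:a+66],(264,400),interpolation=cv2.INTER_CUBIC) for n,a,b in(("wrist",225,180),("side",155,190),("scene",330,150))]
cv2.imwrite("pics/crop7.png",np.hstack(S))
E
```

```text
t 9.97 ee [0.6377 0.1494 0.1964] rot [-3.141  0.     3.018] F [-0.2 -0.1 -0.2] op 0.0206
[0.6395 0.1505 0.2   ] -> [-0.17  0.14 -0.36]
```

View pics/crop7.png

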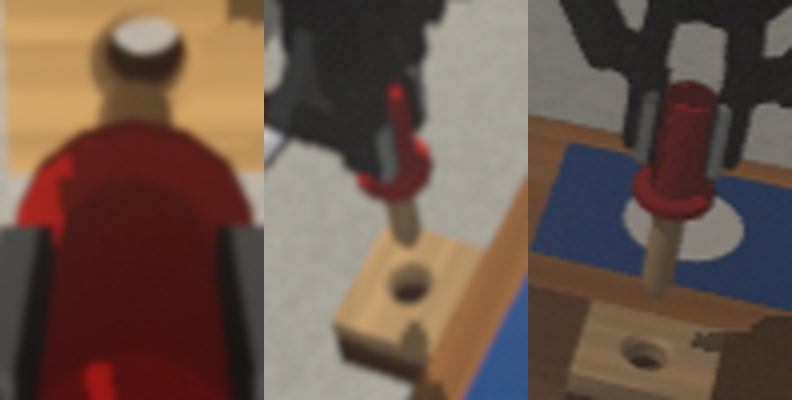

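View pics/wrist7.png

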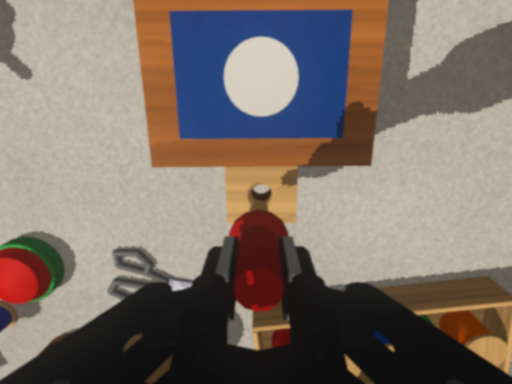

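```bash
python3 - <<'E'
from h import *
S=cam("scene");D=cam("side");W=cam("wrist",np.load("pics/w7st.npy",allow_pickle=True).item())
print("tip",tri([(S,361.9,222.5),(D,190,249.8)]))
print("collar",tri([(S,366.1,198.4),(D,187.4,230.9)]))
print("hole",tri([(S,358.9,238.1),(D,191.1,260.4)]),plane(S,358.9,238.1,.092),plane(D,191.1,260.4,.092))
# axis by planes: shank mid-line direction; line interpretation planes
def pl(C,a,b):
    n=np.cross(ray(C,*a)[1],ray(C,*b)[1]);return n/np.linalg.norm(n)
ax=np.cross(pl(S,(370.1,173.4),(361.9,222.5)),pl(D,(187.4,230.9),(190,249.8)));ax/=np.linalg.norm(ax);print("axis",ax*np.sign(ax[2]))
# wrist shank-hole: hole rim from wrist crop: x 92..187
print("wrist hole x", plane(W,225+139/4-.4,180+57/4-.4,.092),"shank midline px",225+135/4-.4)
for p in [(.6377,.1494,.123),(.6377,.1494,.178)]: print(proj(W,p),proj(S,p),proj(D,p))
E
```

```text
tip (array([0.63862201, 0.15024563, 0.12491837]), [np.float64(3.381469177918577e-05), np.float64(3.381469177927581e-05)])
collar (array([0.63791984, 0.1489249 , 0.17888794]), [np.float64(0.001085601017072795), np.float64(0.0010856010170728098)])
hole (array([0.64076549, 0.15005139, 0.08935092]), [np.float64(7.016331474399099e-05), np.float64(7.016331474392352e-05)]) [0.64355181 0.14982113 0.092     ] [0.63992975 0.15166008 0.092     ]
axis [-0.03379516 -0.0121804   0.99935455]
wrist hole x [0.63750135 0.15007476 0.092     ] shank midline px 258.35
[258.68840725 206.62310083] [361.26684757 222.88139843] [190.75825459 250.13772693]
[258.96117629 239.00238499] [365.8194598  198.33535396] [187.11528653 231.98194882]
```

>>> {"fn": "send_rows", "kwargs": {
  "deltas": [
    [[-0.15, 0, 0.5, 0, 0], [-0.15, 0, 1.5, 0, 0], [-0.15, 0, 2.5, 0, 0], [-0.15, 0, 3.4, 0, 0], [-0.15, 0, 3.4, 0, 0]]
  ]
}}

```text
clock: 10.75
ee_pos: [0.6381, 0.1508, 0.1609]
tool_rot: [-3.141, -0.002, 3.02]
force: [0.2, -0.3, -0.8]
opening: 0.0203
```

```bash
python3 - <<'E'
from h import *
delta()
np.save("pics/w8st.npy",monitor.get_state(),allow_pickle=True)
for n in["wrist","side","scene"]:
    p,d=get_image(n);cv2.imwrite(f"pics/{n}8.png",p[:,:,::-1])
S=[cv2.resize(cv2.imread(f"pics/{n}8.png")[b:b+100,a:a+66],(264,400),interpolation=cv2.INTER_CUBIC) for n,a,b in(("wrist",225,160),("side",155,200),("scene",330,170))]
cv2.imwrite("pics/crop8.png",np.hstack(S))
E
```

```text
t 10.75 ee [0.6381 0.1508 0.1609] rot [-3.141e+00 -2.000e-03  3.020e+00] F [ 0.2 -0.3 -0.8] op 0.0203
```

View pics/crop8.png

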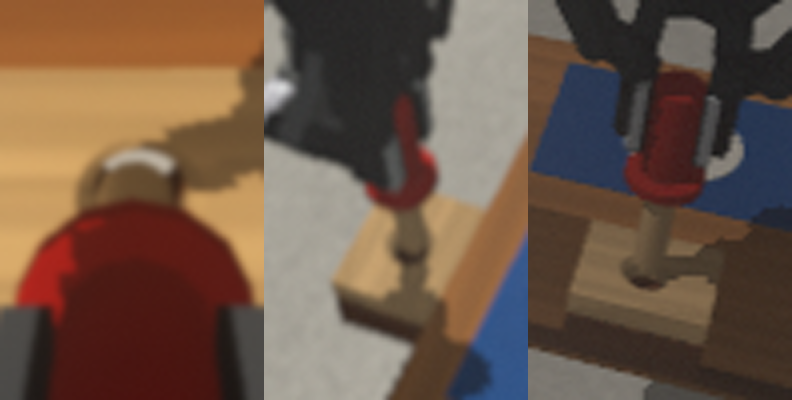

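The tip is entering the hole, about 1 mm to the +y side. I'll correct that and go on down.

>>> {"fn": "send_rows", "kwargs": {
  "deltas": [
    [[0, -0.1, 0, 0, 0], [0, -0.1, 0.6, 0, 0], [0, -0.1, 1.2, 0, 0], [0, -0.1, 1.8, 0, 0], [0, -0.1, 1.8, 0, 0]]
  ]
}}

```text
clock: 11.52
ee_pos: [0.6388, 0.15, 0.1435]
tool_rot: [-3.142, -0.001, 3.02]
force: [1.3, 0.2, -0.5]
opening: 0.02
```

>>> {"fn": "send_rows", "kwargs": {
  "deltas": [
    [[0, 0, 0.6, 0, 0], [0, 0, 1.2, 0, 0], [0, 0, 1.8, 0, 0], [0, 0, 2.4, 0, 0], [0, 0, 2.4, 0, 0]]
  ]
}}

```text
clock: 12.15
ee_pos: [0.6388, 0.1499, 0.1196]
tool_rot: [-3.142, -0.0, 3.02]
force: [1.1, 0.3, -1.0]
opening: 0.0204
```

```bash
python3 - <<'E'
from h import *
delta()
for n in["wrist","side","scene"]:
    p,d=get_image(n);cv2.imwrite(f"pics/{n}9.png",p[:,:,::-1])
S=[cv2.resize(cv2.imread(f"pics/{n}9.png")[b:b+100,a:a+66],(264,400),interpolation=cv2.INTER_CUBIC) for n,a,b in(("wrist",225,160),("side",155,200),("scene",330,170))]
cv2.imwrite("pics/crop9.png",np.hstack(S))
E
```

```text
t 12.15 ee [0.6388 0.1499 0.1196] rot [-3.142 -0.     3.02 ] F [ 1.1  0.3 -1. ] op 0.0204
```

View pics/crop9.png

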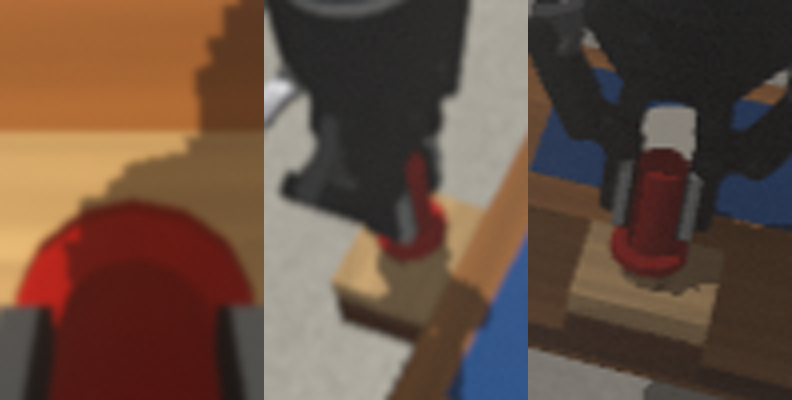

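The collar is about 1 cm above the tongue and nothing is binding. Now lower slowly until contact.

>>> {"fn": "send_rows", "kwargs": {
  "deltas": [
    [[0, 0, 0.3, 0, 0], [0, 0, 0.6, 0, 0], [0, 0, 0.8, 0, 0], [0, 0, 0.9, 0, 0]]
  ]
}}

```text
clock: 12.8
ee_pos: [0.6389, 0.1499, 0.1111]
tool_rot: [-3.142, 0.0, 3.02]
force: [0.2, 0.4, -1.3]
opening: 0.0202
```

>>> {"fn": "send_rows", "kwargs": {
  "deltas": [
    [[0, 0, 0.1, 0, 0], [0, 0, 0.2, 0, 0], [0, 0, 0.3, 0, 0]]
  ]
}}

```text
clock: 13.18
ee_pos: [0.6391, 0.1499, 0.1101]
tool_rot: [3.142, 0.001, 3.02]
force: [-4.7, -0.5, 12.1]
opening: 0.0208
```

The collar made contact at z = 0.110, as predicted, with 12 N. Release and look.

>>> {"fn": "send_rows", "kwargs": {
  "deltas": [
    [[0, 0, -0.2, 0, 0], [0, 0, -0.2, 0, 0.5], [0, 0, -0.2, 0, 0.5], [0, 0, -0.2, 0, 0.5]]
  ]
}}

```text
clock: 13.68
ee_pos: [0.6387, 0.1498, 0.1099]
tool_rot: [-3.141, -0.001, 3.02]
force: [-0.4, 0.5, -0.0]
opening: 0.0428
```

>>> {"fn": "send_rows", "kwargs": {
  "deltas": [
    [[0, 0, -2, 0, 0.5], [0, 0, -6, 0, 0.5], [0, 0, -11, 0, 0.5], [0, 0, -15, 0, 0.5], [0, 0, -15, 0, 0.5]]
  ]
}}

```text
clock: 14.3
ee_pos: [0.6411, 0.1501, 0.2646]
tool_rot: [3.14, 0.008, 3.02]
force: [-0.1, 1.0, 0.2]
opening: 0.043
```

```bash
python3 - <<'E'
from h import *
delta()
np.save("pics/w10st.npy",monitor.get_state(),allow_pickle=True)
for n in["wrist","side","scene"]:
    p,d=get_image(n);cv2.imwrite(f"pics/{n}10.png",p[:,:,::-1]);np.save(f"pics/{n}10d.npy",d)
S=[cv2.resize(cv2.imread(f"pics/{n}10.png")[b:b+100,a:a+66],(264,400),interpolation=cv2.INTER_CUBIC) for n,a,b in(("wrist",225,140),("side",155,200),("scene",330,170))]
cv2.imwrite("pics/crop10.png",np.hstack(S))
E
```

```text
t 14.3 ee [0.6411 0.1501 0.2646] rot [3.14  0.008 3.02 ] F [-0.1  1.   0.2] op 0.043
```

View pics/crop10.png

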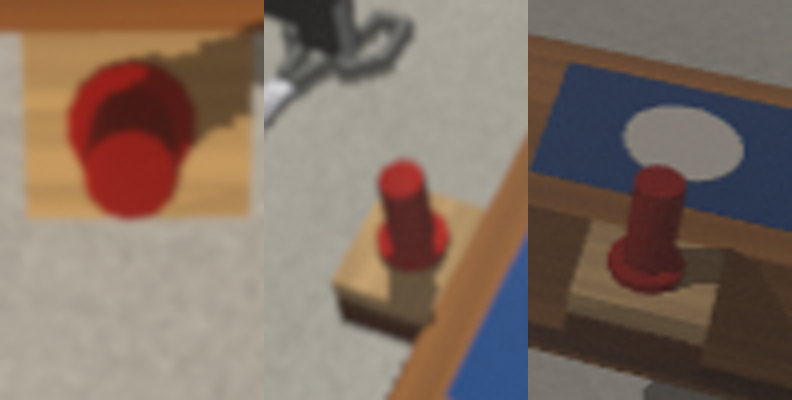

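View pics/side10.png

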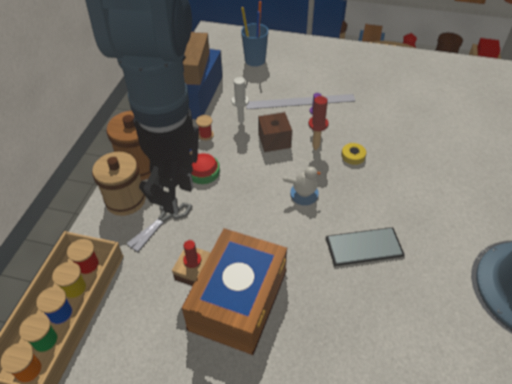

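The pin stands upright with its collar on the tongue, around side (190,258). The lid is flat, and the dove is at side (304,186), where it was. Last numeric check after a short settle.

>>> {"fn": "send_rows", "kwargs": {
  "deltas": [
    [[0, 0, 0, 0, 0.5], [0, 0, 0, 0, 0.5], [0, 0, 0, 0, 0.5], [0, 0, 0, 0, 0.5]]
  ]
}}

```text
clock: 14.95
ee_pos: [0.6388, 0.1499, 0.2601]
tool_rot: [-3.141, -0.0, 3.02]
force: [0.3, -0.9, 0.7]
opening: 0.0429
```

```bash
python3 - <<'E'
from h import *
delta()
st=monitor.get_state();p,d=get_image("wrist");W=cam("wrist",st);X=cloud(W,d)
hs=cv2.cvtColor(p,cv2.COLOR_RGB2HSV);R=((hs[...,0]<8)|(hs[...,0]>172))&(hs[...,1]>150)
near=(abs(X[...,0]-.639)<.03)&(abs(X[...,1]-.15)<.03)&R&(X[...,2]<.2)
Z=X[near];print("head top",np.median(Z[Z[:,2]>.137],0));c=Z[(Z[:,2]>.09)&(Z[:,2]<.106)];print("collar z pct",np.percentile(c[:,2],[10,50,90]))
B=(hs[...,0]>105)&(hs[...,0]<130)&(hs[...,1]>120)&(X[...,0]<.62)&(X[...,0]>.48)&(X[...,1]>.08)&(X[...,1]<.25);P=X[B];q=P.mean(0);n=np.linalg.svd(P-q,full_matrices=False)[2][2];print("lid",np.median(P[:,2]),n)
S=cam("scene");D=cam("side")
s,_=get_image("scene");a=cv2.imread("pics/scene0.png")[:,:,::-1]
for nm,b0,b1 in(("scene",a,s),("side",cv2.imread("pics/side0.png")[:,:,::-1],cv2.imread("pics/side10.png")[:,:,::-1])):
    sl=(slice(155,210),slice(212,252)) if nm=="scene" else (slice(160,206),slice(280,322))
    print("dove diff",nm,np.abs(b0[sl].astype(int)-b1[sl]).mean())
# tri head top: side crop (403,178), scene crop (661,180)
print(tri([(D,155+139/4-.4,200+178/4-.4),(S,330+133/4-.4,170+180/4-.4)]))
E
```

```text
t 14.95 ee [0.6388 0.1499 0.2601] rot [-3.141 -0.     3.02 ] F [ 0.3 -0.9  0.7] op 0.0429
head top [0.63569421 0.15010669 0.14338586]
collar z pct [0.09659278 0.0975471  0.09892164]
lid 0.0922267893074954 [-0.04952716  0.00539801  0.99875819]
dove diff scene 1.9827272727272727
dove diff side 1.3866459627329193
(array([0.63790163, 0.1495594 , 0.1422039 ]), [np.float64(0.00010967982561713849), np.float64(0.00010967982561710548)])
```

```bash
python3 - <<'E'
from h import *
for k in (3,10):
    st=np.load(f"pics/w{k}st.npy",allow_pickle=True).item();W=cam("wrist",st);X=cloud(W,np.load(f"pics/wrist{k}d.npy"))
    f=np.array([.9932,-.1167]);r=(X[...,:2]-[.487,.171])@f;l=(X[...,:2]-[.487,.171])@[.1167,.9932]
    for a in range(5,180,15):
        m=(abs(r*1000-a)<5)&(abs(l)<(.08 if a<130 else .028))&(X[...,2]<.11)&(X[...,2]>.07);
        print(k,a,m.sum(),np.median(X[m][:,2]).round(4) if m.any() else 0, end=" | ")
    print()
S=cam("side");X=cloud(S,np.load("pics/side10d.npy"));r=(X[...,:2]-[.487,.171])@f;l=(X[...,:2]-[.487,.171])@[.1167,.9932]
for a in range(5,180,15):
    m=(abs(r*1000-a)<5)&(abs(l)<(.08 if a<130 else .028))&(X[...,2]<.11)&(X[...,2]>.07);print(a,m.sum(),np.median(X[m][:,2]).round(4) if m.any() else 0,end=" | ")
E
```

```text
3 5 2189 0.0916 | 3 20 2080 0.0921 | 3 35 1990 0.0922 | 3 50 1893 0.0923 | 3 65 1829 0.0923 | 3 80 1725 0.0922 | 3 95 1643 0.0921 | 3 110 1566 0.0916 | 3 125 1325 0.0915 | 3 140 479 0.0915 | 3 155 384 0.0913 | 3 170 465 0.0915 | 
10 5 2217 0.0917 | 10 20 2096 0.0922 | 10 35 1998 0.0922 | 10 50 1911 0.0924 | 10 65 1829 0.0924 | 10 80 1748 0.0922 | 10 95 1659 0.0921 | 10 110 1577 0.0916 | 10 125 1346 0.0915 | 10 140 528 0.0923 | 10 155 283 0.092 | 10 170 272 0.0915 | 
5 466 0.0924 | 20 460 0.0928 | 35 448 0.0929 | 50 441 0.093 | 65 439 0.093 | 80 431 0.0928 | 95 436 0.0926 | 110 422 0.0923 | 125 407 0.0923 | 140 174 0.0933 | 155 94 0.0934 | 170 86 0.0924 |
```

The lid measures level at 0.092 m along its whole length, so the tilt in my earlier plane fit came from stray pixels. Handing in.

```bash
python3 -c "
from plant import job
print(job.finish_job())"
```

```text
the job is handed in; nothing more can be done
None
```

I pushed the lid shut, took the small red-headed pin out of its stand, put it down through the tongue and bracket holes, and let go. I handed the job in at about 15 s with the gripper clear above the chest.

- **Lid:** it lies level, 91.5 to 93 mm above the table from hinge to tongue in both the wrist and side views. One plane fit suggested it was tilted 2.8°, but the height profiles did not bear that out, so I put it down to stray pixels.
- **Pin:** the collar's top is at about 97.5 mm (98 expected) and the head's top at 142 to 143 mm (144 expected). It stands upright with its collar on the tongue. The only notable force on the way down was 12 N, when the collar reached the tongue.
- **Dove:** unchanged between the first and last pictures, apart from image noise.
- **Disagreement:** the views placed the hole up to about 4 mm apart in x and 2 mm in y, so I corrected by looking at the tip from close up before lowering the pin.

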